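# Hold a chalkboard card in its mounting jig for the screw

### The job

The small black chalkboard card is about to be screwed to its wooden post. Lift the toothpick glass off the jig board and stand it upright on the worktop clear of the board; then take up the card, stand it low over the board with one end in the post's groove, and press it endwise against the post until the red pointers stand in the middle of the green zones, never driving the post to the end of its travel. Finish while still holding the card there, upright and square in the groove with a steady push, so that a colleague can put the screw in; leave the mug, the sweets and the cutlery jar where they are.

Things in the scene. Friction and masses are not known exactly. Their poses are not given: they have to be found in the camera images.
- jig: Fixed jig: pale wooden board 240 (x) x 120 (y) x 12 mm thick on the worktop. Origin at the centre of its underside; x axis along the board towards the sprung post, the pressing direction (within 0.4 rad of straight ahead). Grey spring housing, 34 mm high, at the far end. A microwave (right), till (left) and other things 0.3 m high stand behind the work, beyond x = 0.6 m from the robot.
- groove (a point): Foot of the groove's back wall on its centre line, at the board's top; moves with the post; axes as the jig's, at rest x = 40, y = 0, z = 12 mm there. The upright groove is 15 mm wide, 12 mm deep, open above and to -x. A card fully in has its centre at x = -36 mm here.
- post_top (a point): Centre of the top of the post, a brown wooden block 60 mm wide (y), 45 mm high above the board, from 12 mm before the groove's back wall to 30 mm behind it; this point is 15 mm behind the wall. Two slanting steel guides, 43 mm high, reach to 26 mm before the wall and widen the mouth to 30 mm; keep fingers behind them.
- carriage (a joint): How far the post is pushed along the jig's +x, m: 0 at rest, 0.024 at the end of its travel. The spring pushes back with 2 N at 0, rising 0.45 N per mm (7.4 N at 12 mm). Two red pointers on the post run along white strips; the green zones are 7 to 17 mm of travel (5 to 10 N), middle 12 mm.
- card: Black chalkboard card, loose, standing upright on the worktop on its long edge: 9 mm thick (x), 72 mm long (y), 41 mm high (z), weight about 35 g. Origin at the middle of its underside; z up. Either end may go into the groove, with either face to either side.
- glass: Small faceted glass full of toothpicks, 61 mm across at the rim, narrower at the foot, 72 mm high, about 160 g, loose. Origin at the middle of its underside; z up. At the start it stands on the jig board in front of the groove.
- mug: Navy mug, 81 mm across, 81 mm high, with a handle (111 mm over all), loose; leave it alone. Origin at the middle of its underside (handle included).
- sweets: White bowl of sweets, 110 mm across, 55 mm high, loose; leave it alone. Origin at the middle of its underside.
- jar: Amber glass jar with cutlery, 79 mm across, 137 mm high, loose; leave it alone. Origin at the middle of its underside.

How it is judged:
On the way:
1. the toothpick glass stands upright on the worktop, off the board, let go (height (world z) of glass below 0.005 m and angle between glass's own z axis and vertical below 0.12 rad and linear speed of glass below 0.03 m/s and contact force between the fingers and glass below 0.2 N), for 0.2 s.
At the end, for the whole second after the job is handed in: Card in the gripper, its end on the groove's back wall (4 mm), centred (6 mm), upright and in line (0.12 rad), lower edge at most 12 mm above the board, pressing the post with 4 to 12 N to 7 to 17 mm of travel, steady, no arm part on the post. Glass upright on the worktop, let go (all of step 1 and value of joint carriage between 0.007 and 0.017 m and contact force between card and carriage between 4 and 12 N and contact force between the fingers and card above 2 N and contact force between the arm and carriage below 0.5 N and angle between card's own z axis and vertical below 0.12 rad and angle between the y axis of card and the x axis of jig, either way round below 0.12 rad and x of card in the frame of groove between -0.04 and -0.032 m and y of card in the frame of groove between -0.006 and 0.006 m and z of card in the frame of groove between -0.004 and 0.012 m and linear speed of card below 0.02 m/s); the arm keeps its last pose, push and grip.
It fails at once if the post is driven to the end of its travel (value of joint carriage above 0.0225 m).
It fails at once if the toothpick glass is tipped over (angle between glass's own z axis and vertical above 0.7 rad).
It fails at once if the mug, the sweets or the jar is moved by more than 3 cm (distance of any of mug, sweets, jar from where it was at the start of the episode above 0.03 m).
It also fails if it takes over 64 s, if anything falls off the work surface, if the arm or the gripper's body presses on something with over 40 N, if the wrist force passes 120 N, or if a joint passes its speed limit or range.

### The arm

A 6-joint arm with a two-finger parallel gripper is mounted at the origin on a cart in front of the work surface, level with it; the furniture and walls round the work are solid. World frame = base frame: x ahead of the robot, y to its left, z up, the work surface at z = 0. Lengths are in m, angles in rad, forces in N, time in s.
With the tool pointing down it reaches from about 0.25 to 0.725 m from the base axis. Payload 4 kg.
Tool frame: the origin (TCP) lies midway between the tips of the shut fingers; the grasp point (between the pads) lies bot.pinch_z behind it (bot.pinch_z is the distance from the TCP to the grasp point, in m); z points along the fingers, y is the line along which they close (so a half turn about z gives the same grasp; the last joint's range is limited). The gripper opens to 85 mm and grips with 20 to 120 N. Pads are 22 mm wide; open, the fingers measure 114 mm over their backs; the gripper's body (76 mm by 85 mm) begins 54 mm behind the grasp point. The pads swing forward as they close: fully open they stand 13 mm farther back than shut.
Start: joints at [1.296, 0.241, 0.005, 1.335, 0, 1.571], TCP at [0.136, 0.481, 0.231] pointing down, gripper open.
Joint ranges: [-2.72, 2.72], [-1.05, 1.87], [-1.09, 1.28], [-1.99, 2.15], [-1.42, 1.44], [-3.14, 3.14]. Speed limits (rad/s): [2.79, 2.79, 3.14, 3.14, 3.14, 3.14].

### API

Orientations are given as a unit quaternion [x, y, z, w].
In Python, from workcell import bot, viewer, readout gives the robot as it stands (bot), with the cameras (viewer) and the readings (readout).
- The arm moves only by the tool step_hand, called as name([rows], argument=value, ...), one row to a line, values as JSON. Schema: {"type":"object","properties":{"segments":{"type":"array","items":{"type":"object","properties":{"ax":{"type":"number"},"ay":{"type":"number"},"az":{"type":"number"},"tx":{"type":"number"},"ty":{"type":"number"},"tz":{"type":"number"},"aperture":{"type":"number"}},"additionalProperties":false,"required":["aperture"]},"minItems":1,"maxItems":10},"only":{"type":"string"},"quiet":{"type":"boolean"},"lines":{"type":"string"}},"required":["segments"],"additionalProperties":false}. segments is a list of rows, 1 to 10 of them, each an object with the fields ax, ay, az (a rotation vector in shares of pi rad (1.0 is pi rad)), tx, ty, tz (the shift in fractions of the full range, 1 being 75 cm), aperture (the finger opening in m); a field left out counts as zero (the opening has to be given); each row is the pose to reach, as a shift and turn from the pose commanded when the call began, along the tool's axes at that moment; what a row does not reach only later rows make up. A row lasts 1/8 s, in which the tool goes at most 0.0625 m and 0.188 rad, less where a joint would pass 70% of its speed; a pose out of reach is approached as far as the arm can. The fingers move at their own pace and stop on an object; the grip force is fixed at half the most. Time passes only in rows, so rows that do not move let the fingers close. The tool returns the time, the measured TCP pose, the force, the opening and the grip force at its end. only (a regular expression) keeps the lines of the reply that match it, lines (a string "A,B") keeps lines A to B, and quiet returns only ok. A shift or turn number past 1, either way, is cut back to 1. Input that does not fit is refused with a message, and nothing moves.
- readout.get_obs(): the state, without advancing time (a new reading comes with each control period).
- viewer.camera(name): name is "scene" or "top" or "wrist"; returns the picture (400x640x3 uint8, red, green, blue); there is no depth.
- viewer.calibration(name): a dict with "mtx" (3x3 intrinsics, pixels), "R" (3x3) and "t" (3): a world point X has camera coordinates R X + t. Camera axes: x right, y down, z forward; pixel columns grow to the right and rows downward; lengths in m; the calibration is good to about 2 mm. A picture is of the moment at which its call begins: read the wrist's pose just before it. calibration takes no time and is no camera call; for the wrist camera it gives the pose at the moment of the call.
- bot.job_done(): hands the job in; it is judged then, once.
The state is a dict: "clock": time; "joint_pos": joint angles; "joint_vel": joint speeds; "tau": joint torques, N m; "eef_pos": TCP position; "tool_rot": TCP orientation; "ft_force": force on the tool from outside, world axes, zero at the start; "ft_torque": the same for the moment, N m; "grip_width": finger opening in m; "grasp_force": force on a finger pad.
Only numpy, scipy, OpenCV 4.12 (cv2) and the standard library are available. Lean on these libraries where they do the work, as an engineer would, in place of code of your own. Each camera call takes 0.05 s, during which the arm holds its last target. There are 200 camera calls.

## Working session

There is one attempt and no reset: what is moved stays moved. The work goes in short steps, Python scripts to look and compute and a tool call to move; the robot and the scene stay as the last step left them, time stands still between calls to the robot, and variables do not carry over. Pictures are saved under pics/ and viewed, at most 10 in all, crops included, and the job is handed in when it is done.

```bash
ls; mkdir -p pics
```

Run:
```python
from workcell import bot, viewer, readout
import cv2
for n in ("scene","top"):
    cv2.imwrite(f"pics/{n}0.png",viewer.camera(n)[:,:,::-1])
    c=viewer.calibration(n);print(n,c)
o=readout.get_obs();print(o,bot.pinch_z)
```

```text
pics
workcell.py
scene {'mtx': array([[481.05844485,   0.        , 316.39311811],
       [  0.        , 481.05844485, 197.5544749 ],
       [  0.        ,   0.        ,   1.        ]]), 'R': array([[ 0.87748961, -0.47954483,  0.0069806 ],
       [-0.2474506 , -0.46516691, -0.84993408],
       [ 0.41082865,  0.74408098, -0.52684279]]), 't': array([-0.4208744 ,  0.18012876,  1.39293115])}
top {'mtx': array([[379.37180872,   0.        , 318.66211962],
       [  0.        , 379.37180872, 200.42391983],
       [  0.        ,   0.        ,   1.        ]]), 'R': array([[ 1.66421442e-02, -9.99858642e-01,  2.39482973e-03],
       [-9.90371375e-01, -1.68133565e-02, -1.37411243e-01],
       [ 1.37432084e-01, -8.49530879e-05, -9.90511189e-01]]), 't': array([-0.02203123,  0.51118645,  1.38261895])}
{'clock': 0.1, 'joint_pos': array([1.29598957e+00, 2.41343264e-01, 3.85583527e-03, 1.33516683e+00,
       1.52282375e-05, 1.57078774e+00]), 'joint_vel': array([-0.00081555, -0.00203648,  0.00108429,  0.00081986,  0.0011318 ,
       -0.00047283]), 'tau': array([ 7.86474739e-04, -3.73137975e+01,  2.53009951e+01,  1.08536016e-02,
        7.71095119e-05, -9.85450185e-06]), 'eef_pos': array([0.13552572, 0.48070697, 0.23049796]), 'tool_rot': array([ 1.36967126e-01,  9.90575158e-01, -9.19168975e-04, -1.34788379e-04]), 'ft_force': array([-0.27823908,  0.34323198,  0.58847809]), 'ft_torque': array([0.01916527, 0.01502452, 0.00667371]), 'grasp_force': 0.0, 'grip_width': 0.08534043447165963} 0.0187
```

Run:
```python
import cv2
a=cv2.imread("pics/top0.png")
cv2.imwrite("pics/top0c.png",cv2.resize(a[60:310,150:490],None,fx=2.35,fy=2.35,interpolation=cv2.INTER_CUBIC))
```

```text
(no output)
```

View pics/top0c.png

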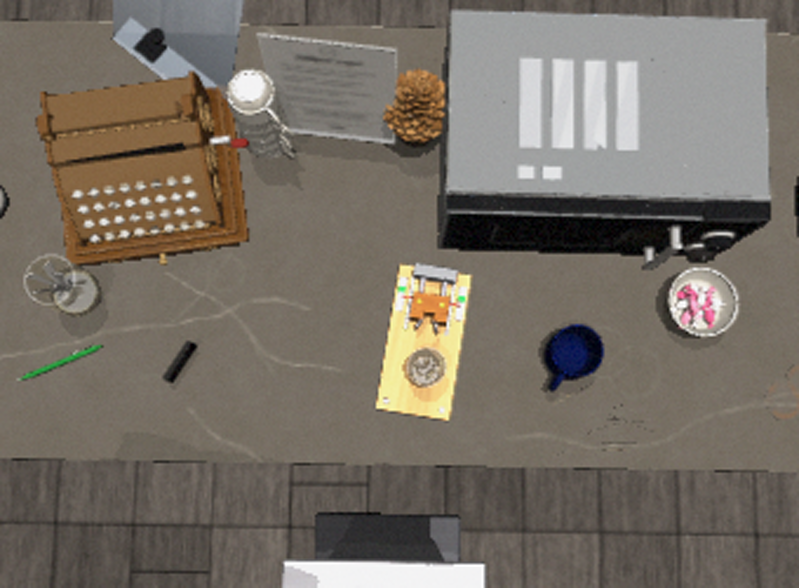

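View pics/scene0.png

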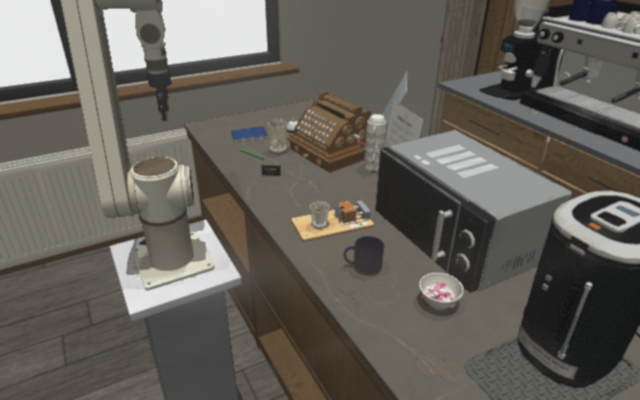

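The top view shows the board at crop (377–470, 262–420), with the glass on it at about (425,367). The post is at (432,308), and the black card is at (180,361). The mug (573,355), the sweets and the jar (60,285) are all well away from these. Next I'll measure.

Create h.py:
```python
import numpy as np,cv2
from workcell import bot, viewer, readout
from scipy.spatial.transform import Rotation as Rn
def back(c,uv,z):
    uv=np.atleast_2d(uv).astype(float)
    d=np.c_[uv,np.ones(len(uv))]@np.linalg.inv(c["mtx"]).T@c["R"]
    o=-c["R"].T@c["t"]
    return (o+d*((z-o[2])/d[:,2])[:,None])[:,:2]
def proj(c,X):
    p=(np.atleast_2d(X)@c["R"].T+c["t"])@c["mtx"].T
    return p[:,:2]/p[:,2:]
def tool(dx,goal,yaw=None):
    pass
```

Run:
```python
from h import *
a=cv2.imread("pics/top0.png");c=viewer.calibration("top")
hsv=cv2.cvtColor(a,cv2.COLOR_BGR2HSV)
m=((hsv[...,0]>12)&(hsv[...,0]<32)&(hsv[...,1]>60)&(hsv[...,2]>150)).astype(np.uint8)
m[:, :300]=0;m[:,360:]=0;m[:165]=0
m=cv2.morphologyEx(m,cv2.MORPH_CLOSE,np.ones((13,13)))
k=max(cv2.findContours(m,0,1)[0],key=cv2.contourArea)
w=back(c,k[:,0],.012)
r=cv2.minAreaRect((w*1000).astype(np.float32));print("board",r,cv2.boxPoints(r))
g=a.max(2).astype(float)
y0,x0=195,208
p=g[y0:235,x0:245];mm=p<50
# card subpixel: weight darkness
v,u=np.nonzero(mm);pts=np.c_[u+x0,v+y0]
for z in (0.041,0.02):
    w=back(c,pts,z);r=cv2.minAreaRect((w*1000).astype(np.float32));print("card",len(w),w.mean(0),r)
B=lambda x,y:(x/2.35+150,y/2.35+60)
print("glass",back(c,B(425,367),.072),back(c,B(425,367),.06),"mug",back(c,B(577,350),.08),"jar",back(c,B(50,280),.1),"post",back(c,B(432,308),.057), "sweets",back(c,B(703,302),.055))
```

```text
board ((498.9178466796875, -57.748291015625), (121.5703125, 238.8885040283203), 81.71072387695312) [[ 371.95798  -100.67801 ]
 [ 608.3508   -135.1188  ]
 [ 625.8777    -14.818573]
 [ 389.48486    19.622223]]
card 70 [0.4554743  0.32705197] ((456.392822265625, 327.3542175292969), (14.646029472351074, 67.92948913574219), 58.72434616088867)
card 70 [0.45755899 0.33216189] ((458.4913330078125, 332.4686584472656), (14.865911483764648, 68.94927978515625), 58.72434616088867)
glass [[ 0.44961346 -0.05850121]] [[ 0.45078029 -0.05889763]] mug [[ 0.47898158 -0.29134832]] jar [[0.57062625 0.51689237]] post [[ 0.54431842 -0.06885812]] sweets [[ 0.56150662 -0.49600275]]
```

Add to h.py:
```python
def go(pinch,yaw):
    """tool-axis shift for grasp point at pinch, tool down, closing line (y) at world yaw (mod pi)"""
    o=readout.get_obs();R=Rn.from_quat(o["tool_rot"])
    y=np.array([np.cos(yaw),np.sin(yaw),0])
    if y@R.as_matrix()[:,1]<0:y=-y
    z=np.array([0,0,-1.]);G=np.c_[np.cross(y,z),y,z]
    rv=(R.inv()*Rn.from_matrix(G)).as_rotvec()
    t=np.array(pinch)+z*bot.pinch_z
    d=R.inv().apply(t-o["eef_pos"])
    print("rv",rv.round(4),"d",d.round(4),"n",np.linalg.norm(d)/.0625)
```

```bash
python3 -c "
from h import *
go([.45,-.058,.24],np.pi/2-.145)"
```

```text
rv [-1.900e-03 -1.000e-04 -1.298e-01] d [-0.4489 -0.4331  0.01  ] n 9.981536578402396
```

Careful with the scale: shifts go in shares of 75 cm and turns go in shares of pi rad. That gives: -0.449 m / 0.75 = -0.5987, -0.433 m / 0.75 = -0.5773, -0.13 rad / 3.1416 = -0.0414.

step_hand([
  {"az":-0.0414, "tx":-0.5987, "ty":-0.5773, "aperture":0.085},
  {"az":-0.0414, "tx":-0.5987, "ty":-0.5773, "aperture":0.085},
  {"az":-0.0414, "tx":-0.5987, "ty":-0.5773, "aperture":0.085},
  {"az":-0.0414, "tx":-0.5987, "ty":-0.5773, "aperture":0.085},
  {"az":-0.0414, "tx":-0.5987, "ty":-0.5773, "aperture":0.085},
  {"az":-0.0414, "tx":-0.5987, "ty":-0.5773, "aperture":0.085},
  {"az":-0.0414, "tx":-0.5987, "ty":-0.5773, "aperture":0.085},
  {"az":-0.0414, "tx":-0.5987, "ty":-0.5773, "aperture":0.085},
  {"az":-0.0414, "tx":-0.5987, "ty":-0.5773, "aperture":0.085},
  {"az":-0.0414, "tx":-0.5987, "ty":-0.5773, "aperture":0.085},
])

```text
clock: 1.35
eef_pos: [0.4508, -0.0594, 0.2311]
tool_rot: [0.073, 0.997, 0.0, -0.0]
ft_force: [0.9, 1.0, 0.6]
grip_width: 0.0851
grasp_force: 0.0
```

Run:
```python
from h import *
c=viewer.calibration("wrist");np.savez("w1.npz",**c)
a=viewer.camera("wrist")[:,:,::-1];cv2.imwrite("pics/w1.png",a)
print(-c["R"].T@c["t"],c["R"]);go([.45,-.058,.24],np.pi/2-.145)
```

```text
[ 0.38223935 -0.04951691  0.37379641] [[ 1.44917091e-01  9.89443694e-01  4.61080593e-04]
 [ 9.51199877e-01 -1.39444055e-01  2.75271048e-01]
 [ 2.72429497e-01 -3.94528996e-02 -9.61366547e-01]]
rv [-0.0048  0.0037 -0.0066] d [0.0056 0.0067 0.0093] n 0.20477888121727766
```

View pics/w1.png

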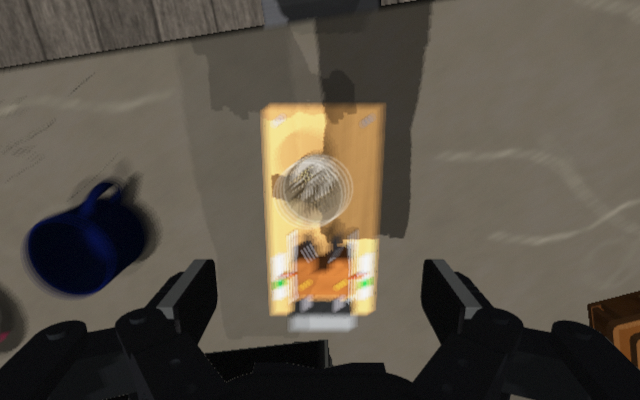

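The wrist view is motion-blurred, with the glass at (317,190) and the post at about (322,270). I'll let the arm settle and take the picture again.

step_hand([
  {"aperture":0.085},
  {"aperture":0.085},
])

```text
clock: 1.65
eef_pos: [0.4494, -0.0566, 0.2309]
tool_rot: [0.072, 0.997, 0.0, -0.001]
ft_force: [-0.5, 0.1, 0.1]
grip_width: 0.0854
grasp_force: 0.0
```

Run:
```python
from h import *
c=viewer.calibration("wrist");np.savez("w2.npz",**c)
a=viewer.camera("wrist")[:,:,::-1];cv2.imwrite("pics/w2.png",a)
cv2.imwrite("pics/w2c.png",cv2.resize(a[90:340,230:410],None,fx=2.4,fy=2.4,interpolation=cv2.INTER_CUBIC))
go([.45,-.058,.24],np.pi/2-.145)
```

```text
rv [ 0.0002 -0.0011  0.0019] d [-0.0008 -0.0017  0.0098] n 0.15979083600105892
```

View pics/w2c.png

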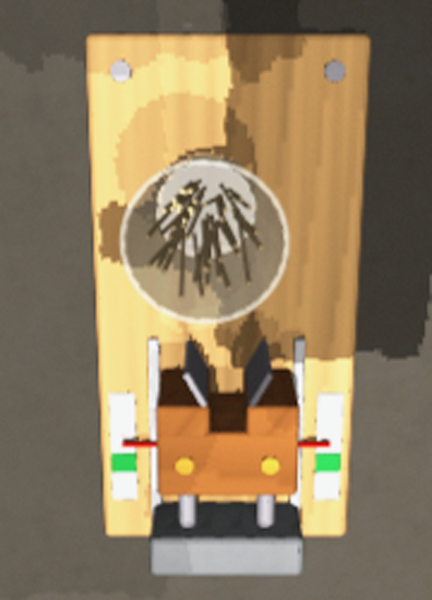

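The settled view is clear. Crop coordinates: board corners (87,35), (369,37), (344,536), (107,533); glass rim centre (205,240); post top (160–298, 405–495); groove centre (228,~431).

Run:
```python
from h import *
c=dict(np.load("w2.npz"))
f=lambda p,z:back(c,np.array(p,float)/2.4+[230,90]-.3,z)
b=f([(87,35),(369,37),(344,536),(107,533)],.012);print("board",b,b.mean(0),np.linalg.norm(b-np.roll(b,1,0),axis=1))
ax=(b[2]+b[3]-b[0]-b[1]);ax/=np.linalg.norm(ax);th=np.arctan2(ax[1],ax[0]);print("th",th)
p=f([(160,406),(298,404),(298,496),(163,493)],.057);print("post",p,p.mean(0))
o=b.mean(0);T=np.c_[ax,[-ax[1],ax[0]]]
print("post in jig",(p-o)@T)
g=f([(205,240)],.084);e=f([(121,240),(289,240)],.084);print("glass",g,(g-o)@T,np.linalg.norm(e[0]-e[1]))
print("groove in jig",(f([(209,431),(247,431)],.057)-o)@T)
```

```text
board [[ 0.37384512 -0.09890711]
 [ 0.39150305  0.01721244]
 [ 0.62652219 -0.01716512]
 [ 0.60799704 -0.13282269]] [ 0.49996685 -0.05792062] [0.23659541 0.11745447 0.23752013 0.11713178]
th -0.14454610459944556
post [[ 0.52400174 -0.08981326]
 [ 0.53130022 -0.03333076]
 [ 0.57374848 -0.03829711]
 [ 0.56404538 -0.09504938]] [ 0.54827395 -0.06412263]
post in jig [[ 0.02837816 -0.02809798]
 [ 0.0274646   0.02884678]
 [ 0.07018555  0.03004661]
 [ 0.06875842 -0.02751148]]
glass [[ 0.45047904 -0.05989279]] [[-0.04868764 -0.00907999]] 0.05989194285572621
groove in jig [[ 0.03971774 -0.00788271]
 [ 0.03971391  0.00794591]]
```

```bash
python3 -c "
from h import *
go([.4505,-.060,.055],np.pi/2-.1445)"
```

```text
rv [ 0.0002 -0.0011  0.0014] d [-0.0017 -0.0036  0.1948] n 3.1176764022547525
```

To row units: 0.195 m / 0.75 = 0.26, 0.16 m / 0.75 = 0.2133.

step_hand([
  {"tx":-0.0027, "ty":-0.0047, "tz":0.08, "aperture":0.085},
  {"tx":-0.0027, "ty":-0.0047, "tz":0.16, "aperture":0.085},
  {"tx":-0.0027, "ty":-0.0047, "tz":0.2133, "aperture":0.085},
  {"tx":-0.0027, "ty":-0.0047, "tz":0.26, "aperture":0.085},
  {"tx":-0.0027, "ty":-0.0047, "tz":0.26, "aperture":0.085},
  {"tx":-0.0027, "ty":-0.0047, "tz":0.26, "aperture":0.03},
  {"tx":-0.0027, "ty":-0.0047, "tz":0.26, "aperture":0.03},
  {"tx":-0.0027, "ty":-0.0047, "tz":0.26, "aperture":0.03},
  {"tx":-0.0027, "ty":-0.0047, "tz":0.26, "aperture":0.03},
  {"tx":-0.0027, "ty":-0.0047, "tz":0.26, "aperture":0.03},
])

```text
clock: 2.95
eef_pos: [0.4536, -0.0608, 0.0387]
tool_rot: [0.072, 0.997, 0.0, 0.002]
ft_force: [-0.9, 2.0, 7.1]
grip_width: 0.0581
grasp_force: 62.7
```

To row units: 0.2 m / 0.75 = 0.2667, 0.084 m / 0.75 = 0.112.

step_hand([
  {"tz":-0.04, "aperture":0.03},
  {"tz":-0.08, "aperture":0.03},
  {"tx":0.0267, "ty":0.0533, "tz":-0.08, "aperture":0.03},
  {"tx":0.0533, "ty":0.12, "tz":-0.08, "aperture":0.03},
  {"tx":0.08, "ty":0.1867, "tz":-0.08, "aperture":0.03},
  {"tx":0.1, "ty":0.24, "tz":-0.08, "aperture":0.03},
  {"tx":0.112, "ty":0.2667, "tz":-0.0733, "aperture":0.03},
  {"tx":0.112, "ty":0.2667, "tz":-0.04, "aperture":0.03},
  {"tx":0.112, "ty":0.2667, "tz":-0.0133, "aperture":0.03},
  {"tx":0.112, "ty":0.2667, "tz":-0.0133, "aperture":0.03},
])

```text
clock: 4.2
eef_pos: [0.3966, 0.1487, 0.046]
tool_rot: [0.072, 0.997, -0.0, -0.001]
ft_force: [0.2, -0.9, -1.0]
grip_width: 0.0575
grasp_force: 64.5
```

To row units: 0.0195 m / 0.75 = 0.026, 0.01 m / 0.75 = 0.0133.

step_hand([
  {"tz":0.0133, "aperture":0.03},
  {"tz":0.0213, "aperture":0.03},
  {"tz":0.0247, "aperture":0.03},
  {"tz":0.026, "aperture":0.03},
  {"tz":0.026, "aperture":0.03},
])

```text
clock: 4.82
eef_pos: [0.3977, 0.149, 0.0269]
tool_rot: [0.072, 0.997, 0.0, 0.0]
ft_force: [-0.1, -0.8, -2.8]
grip_width: 0.0577
grasp_force: 64.5
```

To row units: 0.002 m / 0.75 = 0.0027, 0.001 m / 0.75 = 0.0013.

step_hand([
  {"tz":0.0013, "aperture":0.03},
  {"tz":0.0027, "aperture":0.03},
  {"tz":0.0027, "aperture":0.03},
])

```text
clock: 5.2
eef_pos: [0.3981, 0.149, 0.0267]
tool_rot: [0.072, 0.997, 0.0, 0.001]
ft_force: [-4.3, -2.0, 16.4]
grip_width: 0.0579
grasp_force: 64.1
```

Contact: the force jumped to 16 N. I'll back off 1.5 mm, open the fingers and go straight up.

To row units: -0.17 m / 0.75 = -0.2267, -0.15 m / 0.75 = -0.2.

step_hand([
  {"tz":-0.002, "aperture":0.03},
  {"tz":-0.002, "aperture":0.085},
  {"tz":-0.002, "aperture":0.085},
  {"tz":-0.002, "aperture":0.085},
  {"tz":-0.002, "aperture":0.085},
  {"tz":-0.0533, "aperture":0.085},
  {"tz":-0.12, "aperture":0.085},
  {"tz":-0.2, "aperture":0.085},
  {"tz":-0.2267, "aperture":0.085},
  {"tz":-0.2267, "aperture":0.085},
])

```text
clock: 6.45
eef_pos: [0.3988, 0.1494, 0.1964]
tool_rot: [0.072, 0.997, 0.001, 0.002]
ft_force: [0.1, -0.3, -0.2]
grip_width: 0.0848
grasp_force: 0.0
```

```bash
python3 -c "
from h import *
go([.456,.328,.22],np.deg2rad(58.7))"
```

```text
rv [0.0029 0.0034 0.4015] d [-0.0308  0.185  -0.0044] n 3.0016352112299294
```

To row units: 0.185 m / 0.75 = 0.2467, 0.17 m / 0.75 = 0.2267, 0.4 rad / 3.1416 = 0.1273.

step_hand([
  {"az":0.0477, "tx":-0.0133, "ty":0.08, "aperture":0.085},
  {"az":0.0955, "tx":-0.0267, "ty":0.16, "aperture":0.085},
  {"az":0.1273, "tx":-0.04, "ty":0.2267, "aperture":0.085},
  {"az":0.1273, "tx":-0.04, "ty":0.2467, "aperture":0.085},
  {"az":0.1273, "tx":-0.04, "ty":0.2467, "aperture":0.085},
  {"az":0.1273, "tx":-0.04, "ty":0.2467, "aperture":0.085},
])

```text
clock: 7.2
eef_pos: [0.4532, 0.3261, 0.1941]
tool_rot: [0.269, 0.963, -0.001, -0.001]
ft_force: [0.1, -0.7, 0.2]
grip_width: 0.0852
grasp_force: 0.0
```

Run:
```python
from h import *
c=viewer.calibration("wrist");np.savez("w3.npz",**c)
a=viewer.camera("wrist")[:,:,::-1];cv2.imwrite("pics/w3.png",a)
go([.456,.328,.22],np.deg2rad(58.7))
```

```text
rv [-0.0015 -0.0003  0.0004] d [-0.0012  0.003  -0.0068] n 0.1209455212474698
```

View pics/w3.png

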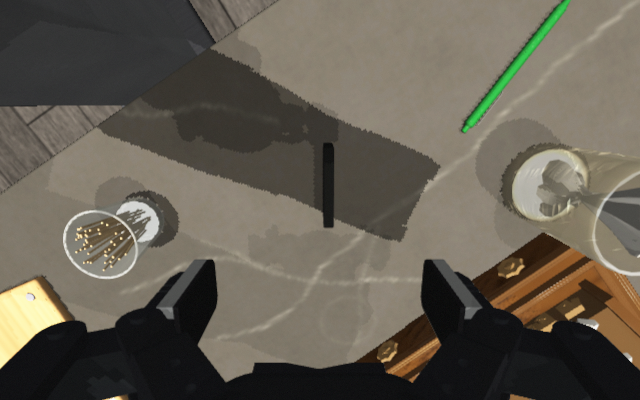

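The glass stands upright at (100,245). The card runs along column 328, rows 143–228, with the rear end face at its upper end. I'll fit it by pixel threshold.

Run:
```python
from h import *
c=dict(np.load("w3.npz"));a=cv2.imread("pics/w3.png")[135:240,310:346].max(2)
m=a<45
for r in range(0,105,6):
    u=np.nonzero(m[r])[0]
    if len(u):print(r+135,u.min()+310,u.max()+310,a[r,17:20])
for e in ([(328.3,228.5)],[(328.3,143)]):
    print(back(c,e,.041),back(c,e,0))
d=np.array([np.cos(np.deg2rad(-31.3)),np.sin(np.deg2rad(-31.3))])
f=back(c,[(328.3,228.5)],.041)[0]
for L in (0,.036,.072):print(proj(c,np.r_[f-d*L,.041]),proj(c,np.r_[f-d*L,0]))
```

```text
147 323 333 [15 14 16]
153 323 333 [21 18 20]
159 322 333 [19 22 20]
165 323 333 [27 25 26]
171 322 333 [23 28 26]
177 323 333 [27 27 25]
183 322 333 [25 27 27]
189 323 333 [27 26 26]
195 323 333 [27 25 26]
201 323 333 [26 24 24]
207 323 333 [28 26 26]
213 324 333 [25 27 29]
219 324 332 [27 26 25]
225 324 332 [27 25 25]
[[0.49097478 0.31295825]] [[0.50439345 0.30610769]]
[[0.42531442 0.35212103]] [[0.42963139 0.35069912]]
[[328.3 228.5]] [[327.32466906 214.56678547]]
[[328.64972057 189.70953221]] [[327.60620348 179.82461018]]
[[329.02294544 148.31200408]] [[327.90442483 143.02321843]]
```

```bash
python3 -c "
from h import *
go([.4534,.3357,.026],np.deg2rad(58.7))"
```

```text
rv [-0.0015 -0.0003  0.0004] d [0.005  0.0086 0.1872] n 2.9989222846130774
```

To row units: 0.187 m / 0.75 = 0.2493, 0.16 m / 0.75 = 0.2133.

step_hand([
  {"tx":0.004, "ty":0.0067, "tz":0.08, "aperture":0.085},
  {"tx":0.0067, "ty":0.0115, "tz":0.16, "aperture":0.085},
  {"tx":0.0067, "ty":0.0115, "tz":0.2133, "aperture":0.085},
  {"tx":0.0067, "ty":0.0115, "tz":0.2493, "aperture":0.085},
  {"tx":0.0067, "ty":0.0115, "tz":0.2493, "aperture":0.085},
  {"tx":0.0067, "ty":0.0115, "tz":0.2493, "aperture":0.0},
  {"tx":0.0067, "ty":0.0115, "tz":0.2493, "aperture":0.0},
  {"tx":0.0067, "ty":0.0115, "tz":0.2493, "aperture":0.0},
  {"tx":0.0067, "ty":0.0115, "tz":0.2493, "aperture":0.0},
  {"tx":0.0067, "ty":0.0115, "tz":0.2493, "aperture":0.0},
])

```text
clock: 8.5
eef_pos: [0.4545, 0.338, 0.0085]
tool_rot: [0.269, 0.963, 0.001, 0.0]
ft_force: [-1.0, -0.6, 3.5]
grip_width: 0.0083
grasp_force: 58.9
```

step_hand([
  {"aperture":0},
  {"aperture":0},
  {"aperture":0},
])

```text
clock: 8.88
eef_pos: [0.4545, 0.338, 0.0085]
tool_rot: [0.269, 0.963, 0.0, 0.0]
ft_force: [-0.2, 0.2, 5.9]
grip_width: 0.0078
grasp_force: 59.1
```

To row units: -0.125 m / 0.75 = -0.1667, -0.09 m / 0.75 = -0.12.

step_hand([
  {"tz":-0.0533, "aperture":0},
  {"tz":-0.12, "aperture":0},
  {"tz":-0.1667, "aperture":0},
  {"tz":-0.1667, "aperture":0},
])

```text
clock: 9.38
eef_pos: [0.4559, 0.339, 0.1359]
tool_rot: [0.269, 0.963, 0.003, 0.002]
ft_force: [0.3, -0.7, -1.3]
grip_width: 0.0081
grasp_force: 58.5
```

```bash
python3 -c "
from h import *
go([.4366,-.0488,.13+.0187],np.pi/2-.1445)"
```

```text
rv [ 0.0055  0.0036 -0.4002] d [-0.1844 -0.3417  0.0043] n 6.213288928793629
```

To row units: -0.342 m / 0.75 = -0.456, -0.33 m / 0.75 = -0.44, -0.4 rad / 3.1416 = -0.1273.

step_hand([
  {"az":-0.0159, "tx":-0.0333, "ty":-0.0667, "aperture":0},
  {"az":-0.0318, "tx":-0.0667, "ty":-0.1333, "aperture":0},
  {"az":-0.0477, "tx":-0.1067, "ty":-0.2, "aperture":0},
  {"az":-0.0637, "tx":-0.1467, "ty":-0.2667, "aperture":0},
  {"az":-0.0796, "tx":-0.1867, "ty":-0.3333, "aperture":0},
  {"az":-0.0955, "tx":-0.22, "ty":-0.4, "aperture":0},
  {"az":-0.1114, "tx":-0.24, "ty":-0.44, "aperture":0},
  {"az":-0.1273, "tx":-0.246, "ty":-0.456, "aperture":0},
  {"az":-0.1273, "tx":-0.246, "ty":-0.456, "aperture":0},
  {"az":-0.1273, "tx":-0.246, "ty":-0.456, "aperture":0},
])

```text
clock: 10.62
eef_pos: [0.4341, -0.05, 0.132]
tool_rot: [0.072, 0.997, 0.0, -0.001]
ft_force: [0.1, 0.5, -1.6]
grip_width: 0.0079
grasp_force: 58.6
```

```bash
python3 -c "
from h import *
go([.4366,-.0488,.1+.0187],np.pi/2-.1445)
c=viewer.calibration('wrist');np.savez('w4.npz',**c)
cv2.imwrite('pics/w4.png',viewer.camera('wrist')[:,:,::-1])"
```

```text
rv [ 0.0003 -0.0018 -0.0006] d [-0.0024  0.0015  0.032 ] n 0.5131952303265938
```

View pics/w4.png

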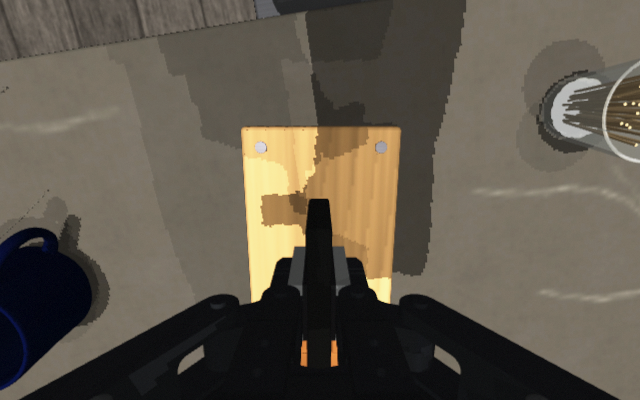

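The card is held straight in the gripper, with its rear end at (320,205) over the middle of the board. The glass stands upright at right. Lowering.

To row units: 0.107 m / 0.75 = 0.1427, 0.0015 m / 0.75 = 0.002.

step_hand([
  {"tx":-0.0027, "ty":0.002, "tz":0.0533, "aperture":0},
  {"tx":-0.0027, "ty":0.002, "tz":0.1067, "aperture":0},
  {"tx":-0.0027, "ty":0.002, "tz":0.1333, "aperture":0},
  {"tx":-0.0027, "ty":0.002, "tz":0.1427, "aperture":0},
  {"tx":-0.0027, "ty":0.002, "tz":0.1427, "aperture":0},
  {"tx":-0.0027, "ty":0.002, "tz":0.1427, "aperture":0},
])

```text
clock: 11.42
eef_pos: [0.4379, -0.0492, 0.0267]
tool_rot: [0.072, 0.997, -0.0, 0.001]
ft_force: [-0.3, 0.5, 0.0]
grip_width: 0.0085
grasp_force: 58.6
```

Create st.py:
```python
from h import *
o=readout.get_obs();th=-.1445
T=np.array([[np.cos(th),-np.sin(th)],[np.sin(th),np.cos(th)]])
j=(o["eef_pos"][:2]-[.5,-.058])@T;f=o["ft_force"][:2]@T
print("jig xy of tcp mm",(j*1e3).round(1),"front end",round(j[0]*1e3+44,1),"z",o["eef_pos"][2].round(4),"f jig",f.round(2),o["ft_force"][2].round(2),"t",o["clock"], "tilt",(Rn.from_quat(o["tool_rot"]).as_matrix()[:,2]).round(3), "yaw y",np.arctan2(*Rn.from_quat(o["tool_rot"]).as_matrix()[[1,0],1]).round(4),"want",np.pi/2+th)
```

```bash
python3 st.py
```

```text
jig xy of tcp mm [-62.7  -0.2] front end -18.7 z 0.0267 f jig [-0.42  0.49] 0.04 t 11.425 tilt [ 0.002 -0.    -1.   ] yaw y 1.4264 want 1.4262963267948965
```

To row units: -0.052 m / 0.75 = -0.0693, -0.048 m / 0.75 = -0.064.

step_hand([
  {"tx":-0.016, "tz":0.0013, "aperture":0},
  {"tx":-0.032, "tz":0.0013, "aperture":0},
  {"tx":-0.0453, "tz":0.0013, "aperture":0},
  {"tx":-0.056, "tz":0.0013, "aperture":0},
  {"tx":-0.064, "tz":0.0013, "aperture":0},
  {"tx":-0.0693, "tz":0.0013, "aperture":0},
  {"tx":-0.0693, "tz":0.0013, "aperture":0},
])

```text
clock: 12.3
eef_pos: [0.4884, -0.0568, 0.0247]
tool_rot: [0.072, 0.997, -0.0, -0.0]
ft_force: [-0.4, 0.3, 0.0]
grip_width: 0.0082
grasp_force: 58.6
```

```bash
python3 st.py
```

```text
jig xy of tcp mm [-11.6  -0.5] front end 32.4 z 0.0247 f jig [-0.45  0.26] 0.04 t 12.3 tilt [-0. -0. -1.] yaw y 1.426 want 1.4262963267948965
```

In the groove with no side load. Next I'll creep up to contact.

To row units: -0.013 m / 0.75 = -0.0173, -0.011 m / 0.75 = -0.0147.

step_hand([
  {"tx":-0.004, "aperture":0},
  {"tx":-0.008, "aperture":0},
  {"tx":-0.012, "aperture":0},
  {"tx":-0.0147, "aperture":0},
  {"tx":-0.0173, "aperture":0},
  {"tx":-0.0173, "aperture":0},
])

```text
clock: 13.05
eef_pos: [0.5005, -0.0586, 0.0246]
tool_rot: [0.072, 0.997, 0.0, -0.001]
ft_force: [-3.9, 0.5, 1.5]
grip_width: 0.0082
grasp_force: 58.8
```

```bash
python3 st.py
```

```text
jig xy of tcp mm [ 0.6 -0.5] front end 44.6 z 0.0246 f jig [-3.98 -0.04] 1.51 t 13.05 tilt [-0.001  0.    -1.   ] yaw y 1.426 want 1.4262963267948965
```

To row units: -0.008 m / 0.75 = -0.0107, -0.006 m / 0.75 = -0.008.

step_hand([
  {"tx":-0.0027, "aperture":0},
  {"tx":-0.0053, "aperture":0},
  {"tx":-0.008, "aperture":0},
  {"tx":-0.0107, "aperture":0},
  {"tx":-0.0107, "aperture":0},
  {"tx":-0.0107, "aperture":0},
])

```text
clock: 13.8
eef_pos: [0.5077, -0.0596, 0.0246]
tool_rot: [0.072, 0.997, 0.0, -0.001]
ft_force: [-6.5, 1.5, 3.7]
grip_width: 0.0079
grasp_force: 59.2
```

```bash
python3 st.py
```

Run:
```python
from h import *
c=viewer.calibration('scene');a=viewer.camera('scene')[:,:,::-1]
b=viewer.camera('top')[:,:,::-1]
r=lambda i:cv2.resize(i,(395,395),interpolation=cv2.INTER_CUBIC)
cv2.imwrite('pics/end1.png',np.hstack([r(a[180:260,290:370+10][:, :80]),r(b[165:245,290:370])]))
```

```text
jig xy of tcp mm [ 7.9 -0.5] front end 51.9 z 0.0246 f jig [-6.66  0.58] 3.69 t 13.8 tilt [-0.003  0.    -1.   ] yaw y 1.426 want 1.4262963267948965
```

View pics/end1.png

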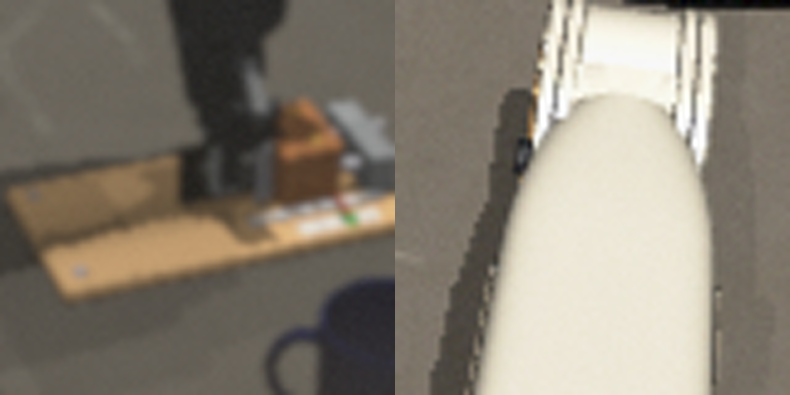

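The red pointer stands in the green zone at (347,210) in the left half, and the force agrees with roughly 10–12 mm of travel. Fz has risen to 3.7 N, so I'll check the card's pitch with the wrist camera.

Run:
```python
from h import *
def pred(c,e,bot_z):
    th=-.1445;d=np.array([np.cos(th),np.sin(th)]);n=np.array([-d[1],d[0]])
    r=e[:2]-d*.028
    return proj(c,[np.r_[r+n*s*.0045,bot_z+z] for z in(0,.041) for s in(1,-1)]).round(1)
c4=dict(np.load('w4.npz'));a4=cv2.imread('pics/w4.png')
print(pred(c4,np.array([.4341,-.05]),.132-.0085).tolist())
o=readout.get_obs();c=viewer.calibration('wrist');a=viewer.camera('wrist')[:,:,::-1]
cv2.imwrite('pics/w5.png',a)
P=pred(c,o["eef_pos"],o["eef_pos"][2]-.0085);print(P.tolist())
k=lambda i:cv2.resize(i[180:310,270:370],None,fx=4,fy=4,interpolation=cv2.INTER_CUBIC)
cv2.imwrite('pics/w5c.png',np.hstack([k(a4),k(a)]))
```

```text
[[328.8, 198.9], [308.8, 198.9], [332.2, 230.8], [305.5, 230.8]]
[[328.8, 198.8], [308.9, 198.8], [332.3, 230.6], [305.6, 230.6]]
```

View pics/w5c.png

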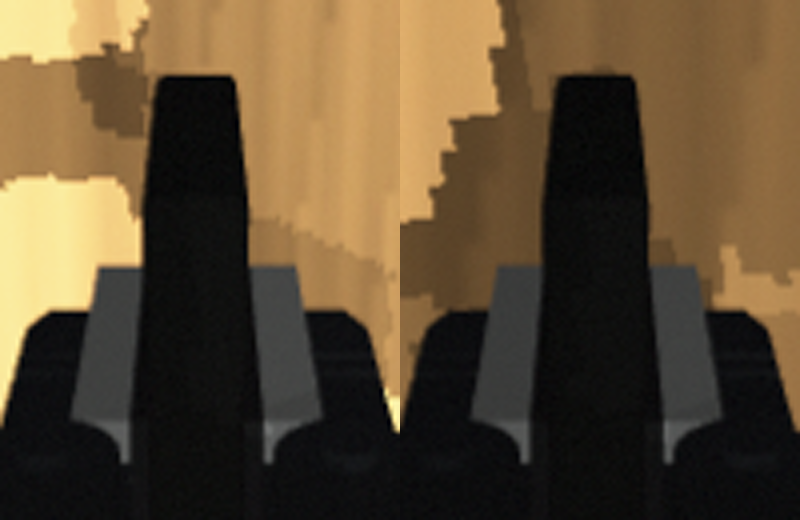

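The card's rear end sits at row 199, as predicted (198.8), and hasn't moved in the gripper since before the press, so there's no slip or pitch. I'll settle briefly and hand in.

step_hand([
  {"aperture":0},
  {"aperture":0},
  {"aperture":0},
  {"aperture":0},
])

```text
clock: 14.45
eef_pos: [0.5077, -0.0596, 0.0246]
tool_rot: [0.072, 0.997, 0.0, -0.001]
ft_force: [-6.2, 0.4, 3.8]
grip_width: 0.0082
grasp_force: 59.2
```

```bash
python3 st.py; python3 -c "
from workcell import bot, viewer, readout
print(bot.job_done())"
```

```text
jig xy of tcp mm [ 7.8 -0.5] front end 51.8 z 0.0246 f jig [-6.18 -0.45] 3.81 t 14.45 tilt [-0.003  0.    -1.   ] yaw y 1.4261 want 1.4262963267948965
the job is handed in; nothing more can be done
None
```

I handed the job in at about 14.5 s, with no verdict returned: the glass stands upright on the worktop clear of the board, and the gripper holds the card upright and square in the groove, pressing with about 6–7 N at an estimated 10–12 mm of travel.

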